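Load the press tray with forming punches in reverse order

ROBOT

A 7-joint arm with a two-finger parallel gripper is mounted at the origin on the work surface. World frame = base frame: x ahead of the robot, y to its left, z up, the work surface at z = 0. Lengths are in m, angles in rad, forces in N, time in s.
With the tool pointing down it reaches from about 0.4 to 0.875 m from the base axis. Payload 19.3 kg.
Tool frame: the origin (TCP) lies at the very end of the fingers, on their centre line; the grasp point (between the pads) lies 19 mm behind it; z points along the fingers, y is the direction in which the jaws open and shut (so a half turn about z gives the same grasp; the last joint's range is limited). The gripper opens to 85 mm and grips with 20 to 120 N. Pads are 22 mm wide; open, the fingers measure 114 mm over their backs; the gripper's body (76 mm by 85 mm) begins 54 mm behind the grasp point. The pads swing forward as they close: fully open they stand 13 mm farther back than shut.
Start: joints at [1.042, 0.521, -0.036, 1.599, 0.021, 1.021, -0.113], TCP at [0.277, -0.56, 0.231] pointing down, gripper open.
Joint ranges: [-2.91, 2.91], [-0.3, 2.13], [-1.5, 1.42], [0.17, 2.43], [-1.26, 4.41], [0.16, 1.93], [-2.52, 2.52]. Speed limits (rad/s): [1.89, 1.89, 2.39, 2.39, 3.01, 3.01, 3.01].

INTERFACE

Orientations are given as [roll, pitch, yaw] about the fixed x, y, z axes, in that order (R = Rz(yaw) Ry(pitch) Rx(roll)).
In Python, from workcell import bot gives the robot as it stands.
- The arm moves only by the tool apply_moves, never from a script. Its argument "commands" is a list of rows, each an object with "travel": the shift along the tool's x, y, z in m, a list of three; "twist": the turn, a rotation vector about the tool's x, y, z in degrees, a list of three; "claw": the finger opening in m, from 0 to 0.0854. A call has 1 to 10 rows; each row is the pose to reach, as a shift and turn from the pose commanded when the call began, along the tool's axes at that moment; what a row does not reach only later rows make up. A row lasts 1/10 s, in which the tool goes at most 50 mm and 8.59 degrees, less where a joint would pass 70% of its speed; a pose out of reach is approached as far as the arm can. A call with a gripper value outside its range is refused whole. The fingers move at their own pace and stop on an object; "force" is the grip in N (left out, the last holds). Time passes only in rows, so rows that repeat a pose let the fingers close. It gives the time, the measured TCP pose, the force and the opening at its end, in the units of the state.
- bot.observe(): the state, without advancing time (a new reading comes with each control period).
- bot.grab_frame(name): name is "scene" or "top"; returns a dict with "frame" (384x512x3 uint8, blue, green, red), "fx", "fy", "cx", "cy" (pixels), "pose" (4x4, takes a point from camera to world coordinates). Camera axes: x right, y up, looking along -z (the intrinsics and any distortion apply to the point x, -y, -z); pixel columns grow to the right and rows downward; lengths in m; the calibration is good to about 2 mm. A picture is of the moment at which its call begins. There is no depth.
- bot.job_done(): hands the job in, once; it reports no verdict.
The state is a dict: "clock": time; "qpos": joint angles; "qd": joint speeds; "joint_efforts": joint torques, N m; "position": TCP position; "tool_rot": TCP orientation; "force": force on the tool from outside, world axes, zero at the start; "moment": the same for the moment, N m; "grip_width": finger opening in m.
Only numpy, scipy, OpenCV 4.12 (cv2) and the standard library are available. Lean on these libraries where they do the work, as an engineer would, in place of code of your own. Each camera call takes 0.05 s, during which the arm holds its last target.

TASK

Move the four steel forming punches from the wooden rack into the four pockets of the metal press tray in reverse order along the row: the punch that stands at the robot's left end of the wooden rack goes into the pocket at the right end of the tray, the next one into the pocket beside it, and so on, so that the one from the right end finishes at the left end. Set each one down gently, standing upright on the floor of its own pocket; do not drop or tip over any of them.

Things in the scene. Friction and masses are not known exactly. Their poses are not given: they have to be found in the camera images.
- punch_a_mid (a point): The domed forming punch: a plain steel turned part, 78 mm tall, about 0.4 kg, standing upright; round foot 36 mm across and 6 mm thick, above it a straight round body 32 mm across up to 62 mm above the underside, and a half-round dome on top. The point is on its axis half-way up, 39 mm above its underside; z points up along its axis. At the start it stands in one of the four sockets of the wooden rack.
- punch_b_mid (a point): The flat-faced forming punch: a plain steel turned part, 70 mm tall, about 0.4 kg, standing upright; round foot 36 mm across and 6 mm thick, above it a straight round body 32 mm across up to 70 mm above the underside, and a flat top, full width all the way up. The point is on its axis half-way up, 35 mm above its underside; z points up along its axis. At the start it stands in one of the four sockets of the wooden rack.
- punch_c_mid (a point): The pointed forming punch: a plain steel turned part, 84 mm tall, about 0.4 kg, standing upright; round foot 36 mm across and 6 mm thick, above it a straight round body 32 mm across up to 54 mm above the underside, and a cone on top that ends in a blunt 6 mm point. The point is on its axis half-way up, 42 mm above its underside; z points up along its axis. At the start it stands in one of the four sockets of the wooden rack.
- punch_d_mid (a point): The stepped forming punch: a plain steel turned part, 82 mm tall, about 0.4 kg, standing upright; round foot 36 mm across and 6 mm thick, above it a straight round body 32 mm across up to 54 mm above the underside, and a 16 mm thin pilot pin on top. The point is on its axis half-way up, 41 mm above its underside; z points up along its axis. At the start it stands in one of the four sockets of the wooden rack.
- socket_a: Square dark steel socket fixed on the wooden rack, the one in which the domed punch stands at the start (so it still shows afterwards where that punch came from). 54 mm square outside, 48 mm inside, floor 3 mm thick, walls 10 mm high from its underside. Origin: centre of its underside; z up, x and y along those of the rack. All four sockets look alike.
- socket_b: Square dark steel socket fixed on the wooden rack, the one in which the flat-faced punch stands at the start (so it still shows afterwards where that punch came from). 54 mm square outside, 48 mm inside, floor 3 mm thick, walls 10 mm high from its underside. Origin: centre of its underside; z up, x and y along those of the rack. All four sockets look alike.
- socket_c: Square dark steel socket fixed on the wooden rack, the one in which the pointed punch stands at the start (so it still shows afterwards where that punch came from). 54 mm square outside, 48 mm inside, floor 3 mm thick, walls 10 mm high from its underside. Origin: centre of its underside; z up, x and y along those of the rack. All four sockets look alike.
- socket_d: Square dark steel socket fixed on the wooden rack, the one in which the stepped punch stands at the start (so it still shows afterwards where that punch came from). 54 mm square outside, 48 mm inside, floor 3 mm thick, walls 10 mm high from its underside. Origin: centre of its underside; z up, x and y along those of the rack. All four sockets look alike.
- wood_rack: Wooden rack, fixed: a light wood board 72 mm (x) by 262 mm (y) by 18 mm thick with a low rail along its far edge (top at 30 mm), carrying four steel sockets in a row. Origin: centre of its underside, on the table; y runs along the row (towards the robot's left), z up. Socket centres lie at y = +90, +30, -30, -90 mm and x = -3 mm, undersides 18 mm above the origin, so punches stand 21 mm above the table. The rack may be nearer to or farther from the robot than the tray.
- tray: Metal press tray, fixed: light grey, 66 mm (x) by 245 mm (y), 16 mm high, with four pockets in a row and a low wire loop at each end (loops reach 142 mm from the centre). Origin: centre of its underside, on the table; y runs along the row (towards the robot's left), z up. Pocket centres lie at x = 0 and y = +90, +30, -30, -90 mm; each pocket is 56 mm (x) by 55 mm (y) inside, its floor 6 mm above the table, its walls 5 mm thick with their top at 16 mm.
Not all that is in view belongs to the job. What is shaped like the part that bears punch_b_mid but green is not meant. What is shaped like the part that bears punch_d_mid but red is not meant.

How it is judged:
At the end, for the whole second after the job is handed in: Each punch stands in the tray pocket that mirrors its start place in the wooden rack (first from left to first from right, and so on): axis within 14 mm of the pocket centre along each tray axis, foot on the floor (height within 5 mm), upright within 0.1 rad, at rest (below 0.02 m/s) (((y of socket_a in the frame of wood_rack between 0.07 and 0.11 m and y of punch_a_mid in the frame of tray between -0.104 and -0.076 m) or (y of socket_a in the frame of wood_rack between 0.01 and 0.05 m and y of punch_a_mid in the frame of tray between -0.044 and -0.016 m) or (y of socket_a in the frame of wood_rack between -0.05 and -0.01 m and y of punch_a_mid in the frame of tray between 0.016 and 0.044 m) or (y of socket_a in the frame of wood_rack between -0.11 and -0.07 m and y of punch_a_mid in the frame of tray between 0.076 and 0.104 m)) and x of punch_a_mid in the frame of tray between -0.014 and 0.014 m and z of punch_a_mid in the frame of tray between 0.04 and 0.05 m and angle between each of punch_a_mid, punch_b_mid, punch_c_mid, punch_d_mid's own z axis and vertical below 0.1 rad and linear speed of each of punch_a, punch_b, punch_c, punch_d below 0.02 m/s and ((y of socket_b in the frame of wood_rack between 0.07 and 0.11 m and y of punch_b_mid in the frame of tray between -0.104 and -0.076 m) or (y of socket_b in the frame of wood_rack between 0.01 and 0.05 m and y of punch_b_mid in the frame of tray between -0.044 and -0.016 m) or (y of socket_b in the frame of wood_rack between -0.05 and -0.01 m and y of punch_b_mid in the frame of tray between 0.016 and 0.044 m) or (y of socket_b in the frame of wood_rack between -0.11 and -0.07 m and y of punch_b_mid in the frame of tray between 0.076 and 0.104 m)) and x of punch_b_mid in the frame of tray between -0.014 and 0.014 m and z of punch_b_mid in the frame of tray between 0.036 and 0.046 m and ((y of socket_c in the frame of wood_rack between 0.07 and 0.11 m and y of punch_c_mid in the frame of tray between -0.104 and -0.076 m) or (y of socket_c in the frame of wood_rack between 0.01 and 0.05 m and y of punch_c_mid in the frame of tray between -0.044 and -0.016 m) or (y of socket_c in the frame of wood_rack between -0.05 and -0.01 m and y of punch_c_mid in the frame of tray between 0.016 and 0.044 m) or (y of socket_c in the frame of wood_rack between -0.11 and -0.07 m and y of punch_c_mid in the frame of tray between 0.076 and 0.104 m)) and x of punch_c_mid in the frame of tray between -0.014 and 0.014 m and z of punch_c_mid in the frame of tray between 0.043 and 0.053 m and ((y of socket_d in the frame of wood_rack between 0.07 and 0.11 m and y of punch_d_mid in the frame of tray between -0.104 and -0.076 m) or (y of socket_d in the frame of wood_rack between 0.01 and 0.05 m and y of punch_d_mid in the frame of tray between -0.044 and -0.016 m) or (y of socket_d in the frame of wood_rack between -0.05 and -0.01 m and y of punch_d_mid in the frame of tray between 0.016 and 0.044 m) or (y of socket_d in the frame of wood_rack between -0.11 and -0.07 m and y of punch_d_mid in the frame of tray between 0.076 and 0.104 m)) and x of punch_d_mid in the frame of tray between -0.014 and 0.014 m and z of punch_d_mid in the frame of tray between 0.042 and 0.052 m); the robot touches nothing.
It fails at once if a punch is tipped over (leans more than 40 degrees) (angle between any of punch_a_mid, punch_b_mid, punch_c_mid, punch_d_mid's own z axis and vertical above 0.7 rad).
It fails at once if a punch is dropped (falls freely, faster than 0.5 m/s, with no finger on it) ((linear speed of punch_a above 0.5 m/s and contact force between the fingers and punch_a below 0.1 N) or (linear speed of punch_b above 0.5 m/s and contact force between the fingers and punch_b below 0.1 N) or (linear speed of punch_c above 0.5 m/s and contact force between the fingers and punch_c below 0.1 N) or (linear speed of punch_d above 0.5 m/s and contact force between the fingers and punch_d below 0.1 N)).
It also fails if it takes over 93 s, if anything falls off the work surface, if the arm or the gripper's body presses on something with over 40 N, if the wrist force passes 120 N, or if a joint passes its speed limit or range.

## Working session

There is one attempt and no reset: what is moved stays moved. The work goes in short steps, Python scripts to look and compute and a tool call to move; the robot and the scene stay as the last step left them, time stands still between calls to the robot, and variables do not carry over. Pictures are saved under pics/ and viewed, and the job is handed in when it is done.

Besides the shell and the picture viewer there is one more tool, called after "Request:" by a JSON object that holds its "name" and its "arguments", one argument or row to a line. apply_moves: Moves the arm, as the interface text tells. Its arguments: {"type":"object","properties":{"commands":{"type":"array"},"force":{"type":"number"}},"required":["commands"]}

```bash
mkdir -p pics; python3 - <<'E'
from workcell import bot
import cv2,json,numpy as np
s=bot.observe()
print({k:np.round(v,3).tolist() for k,v in s.items()})
for n in("scene","top"):
    f=bot.grab_frame(n); cv2.imwrite(f"pics/{n}0.png",f["frame"])
    print(n,f["fx"],f["fy"],f["cx"],f["cy"],np.round(f["pose"],4).tolist(),[k for k in f])
    np.savez(f"{n}0.npz",**{k:np.array(v) for k,v in f.items()})
E
```

```text
{'clock': 0.0, 'qpos': [1.042, 0.522, -0.036, 1.6, 0.021, 1.021, -0.113], 'qd': [-0.0, 0.001, 0.002, 0.001, 0.001, -0.001, -0.001], 'joint_efforts': [-0.001, -92.711, 1.98, -36.994, 0.018, 0.008, -0.0], 'position': [0.277, -0.56, 0.231], 'tool_rot': [-3.14, 0.0, 0.459], 'force': [-0.831, -0.075, -0.342], 'moment': [-0.015, -0.018, 0.03], 'grip_width': 0.085}
scene 408.02010001821424 408.02010001821424 249.67901790878267 190.19492456223296 [[0.3542, -0.518, 0.7786, 1.0919], [0.9351, 0.2024, -0.2908, -0.2443], [-0.007, 0.8311, 0.5561, 0.4617], [0.0, 0.0, 0.0, 1.0]] ['frame', 'fx', 'fy', 'cx', 'cy', 'pose']
top 446.14510402403056 446.14510402403056 252.17518013281938 185.65273244984897 [[-0.0009, 0.9884, -0.1518, 0.422], [-0.9998, 0.002, 0.0187, -0.0226], [0.0188, 0.1518, 0.9882, 0.8355], [0.0, 0.0, 0.0, 1.0]] ['frame', 'fx', 'fy', 'cx', 'cy', 'pose']
```

View pics/scene0.png

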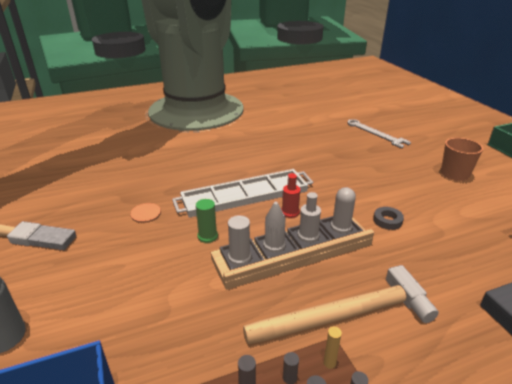

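View pics/top0.png

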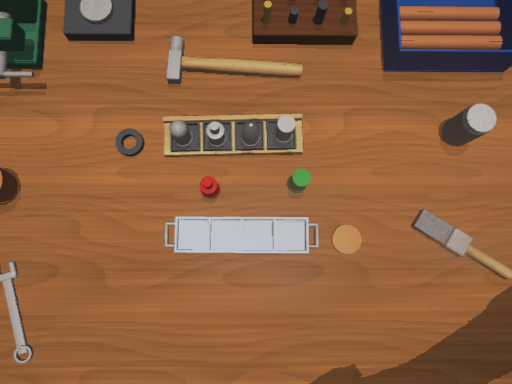

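The top view (image left = robot's left) shows the rack at about px (233,135), holding domed, stepped, pointed and flat from left to right. The tray is at about (242,235). Between them stand the red decoy (209,187) and the green one (300,181). Next I'll zoom and measure.

```bash
cat > h.py <<'E'
import numpy as np,cv2
def load(n): return dict(np.load(n))
def ray(f,u,v,z):
    d=np.array([(u-f['cx'])/f['fx'],-(v-f['cy'])/f['fy'],-1.]); P=f['pose']
    d=P[:3,:3]@d;o=P[:3,3]; return o+d*(z-o[2])/d[2]
def proj(f,p):
    P=f['pose']; c=P[:3,:3].T@(np.asarray(p)-P[:3,3])
    return np.array([f['cx']+f['fx']*c[0]/-c[2], f['cy']-f['fy']*c[1]/-c[2]])
E
python3 - <<'E'
from h import *
f=load('top0.npz');im=f['frame']
c=im[100:265,150:330]; cv2.imwrite('pics/topz.png',cv2.resize(c,None,fx=3.6,fy=3.6,interpolation=cv2.INTER_CUBIC))
hsv=cv2.cvtColor(im,cv2.COLOR_BGR2HSV)
m=((hsv[...,1]<60)&(hsv[...,2]>110)).astype(np.uint8); m[:205]=0; m[265:]=0;m[:,:155]=0;m[:,330:]=0
m=cv2.morphologyEx(m,cv2.MORPH_OPEN,np.ones((5,5)))
cs,_=cv2.findContours(m,0,2); pts=np.vstack(cs); r=cv2.minAreaRect(pts);print('tray',r)
b=cv2.boxPoints(r); w=np.array([ray(f,*p,0.016) for p in b]);print(w.round(4), w.mean(0))
print([np.linalg.norm(w[i]-w[i-1]).round(4) for i in range(4)])
# rack
m=((hsv[...,0]>12)&(hsv[...,0]<30)&(hsv[...,1]>70)&(hsv[...,1]<190)&(hsv[...,2]>120)).astype(np.uint8)*255
m[:108]=0;m[165:]=0;m[:,:158]=0;m[:,310:]=0
cv2.imwrite('pics/rackm.png',cv2.resize(m[100:265,150:330],None,fx=3.6,fy=3.6))
dm=(hsv[...,2]<75).astype(np.uint8)*255
cv2.imwrite('pics/dark.png',cv2.resize(dm[100:265,150:330],None,fx=3.6,fy=3.6))
E
```

```text
tray ((241.0, 234.0), (36.0, 134.0), 90.0)
[[ 0.4914  0.1053  0.016 ]
 [ 0.4915 -0.141   0.016 ]
 [ 0.4259 -0.1397  0.016 ]
 [ 0.4261  0.1036  0.016 ]] [ 0.45871749 -0.01795284  0.016     ]
[np.float64(0.0653), np.float64(0.2463), np.float64(0.0657), np.float64(0.2433)]
```

View pics/topz.png

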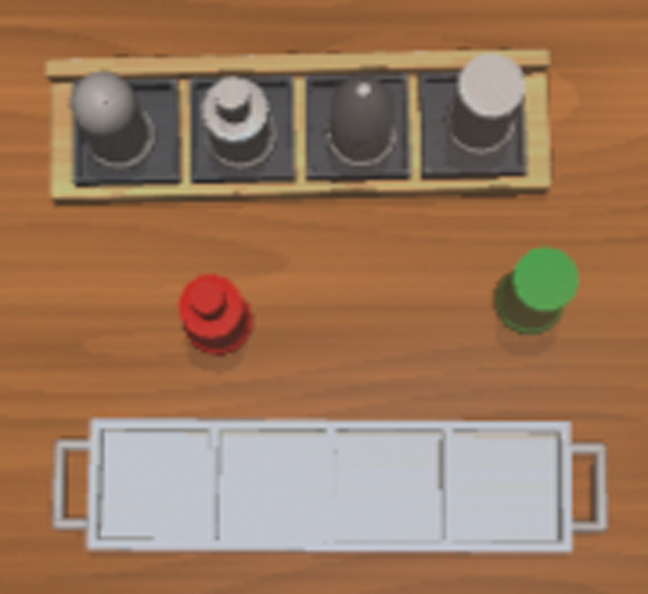

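View pics/rackm.png

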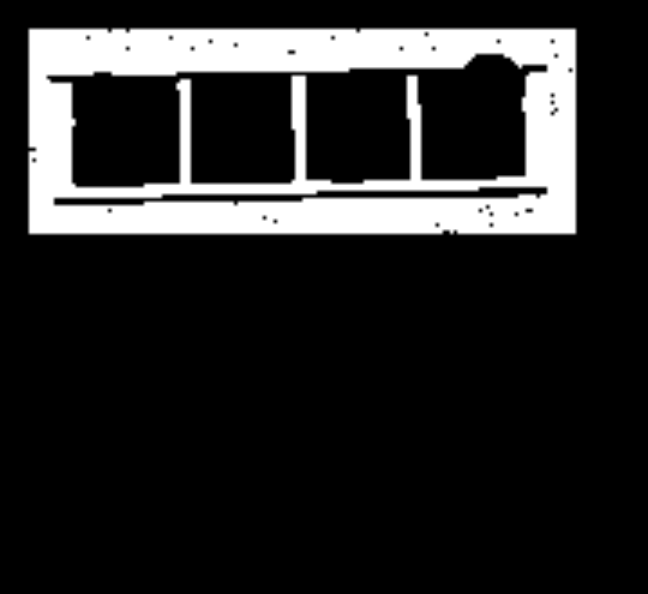

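```bash
python3 - <<'E'
from h import *
f=load('top0.npz')
q=lambda U,V:((U+.5)/3.6-.5+150,(V+.5)/3.6-.5+100)
X=[(73,180),(191,294),(305,411),(420,526)];Y=[(80,186),(78,184),(76,182),(74,179)]
for x,y in zip(X,Y):
    a=ray(f,*q(x[0],y[0]),.028);b=ray(f,*q(x[1],y[1]),.028);print('socket',((a+b)/2).round(4),(a-b).round(4))
for n,p,z in[('dome',(105,102),.083),('pin',(234,97),.103),('tip',(363,89),.105),('flat',(491,84),.091),('red pin top',(208,297),.082),('green top',(546,279),.07)]:
    print(n,ray(f,*q(*p),z).round(4))
for n,p in[('f a',(121,136)),('f d',(242,137)),('f c',(362,135)),('f b',(482,123))]:print(n,ray(f,*q(*p),.025).round(4))
# scene cross-check
g=load('scene0.npz')
cv2.imwrite('pics/scz.png',cv2.resize(g['frame'][160:290,165:385],None,fx=3.6,fy=3.6,interpolation=cv2.INTER_CUBIC))
E
```

```text
socket [0.6382 0.0874 0.028 ] [0.0561 0.0563 0.    ]
socket [0.6395 0.0276 0.028 ] [0.0562 0.0538 0.    ]
socket [ 0.6408 -0.0321  0.028 ] [0.0563 0.0549 0.    ]
socket [ 0.6424 -0.0917  0.028 ] [0.0558 0.0544 0.    ]
dome [0.6387 0.0905 0.083 ]
pin [0.6356 0.027  0.103 ]
tip [ 0.6392 -0.0336  0.105 ]
flat [ 0.6462 -0.0953  0.091 ]
red pin top [0.5437 0.0396 0.082 ]
green top [ 0.5549 -0.1229  0.07  ]
f a [0.6373 0.0905 0.025 ]
f d [0.637  0.0279 0.025 ]
f c [ 0.6383 -0.0343  0.025 ]
f b [ 0.645  -0.0968  0.025 ]
```

View pics/scz.png

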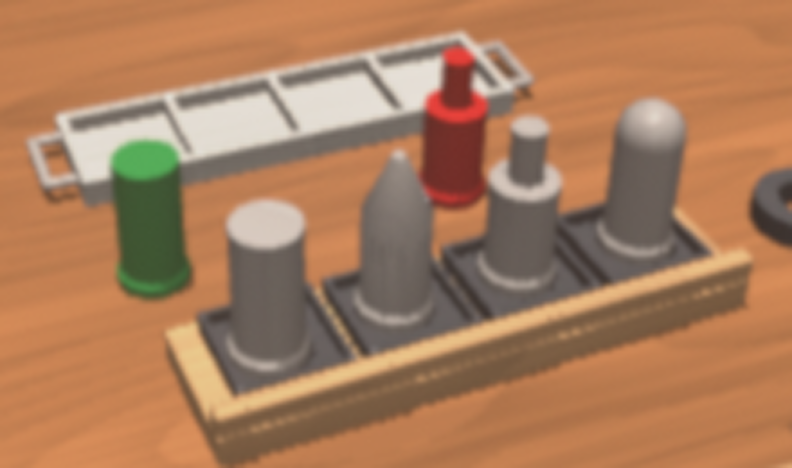

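Both views agree. The foot and top measurements match to within 2 mm, and the socket (about 55 mm) and tray (245 x 66 mm) sizes match the spec.

| Item | Position (m) |
|---|---|
| a | (.638, .090) |
| d | (.636, .0275) |
| c | (.639, -.034) |
| b | (.6455, -.096) |
| Tray centre | (.4585, -.0185) |

The jaws will close along world x (yaw 90°), which keeps the fingers clear of the neighbouring punches.

Request:
{"name": "apply_moves", "arguments": {
  "commands": [
    {"travel": [0.02,-0.014,0],"twist": [0,0,-4]},
    {"travel": [0.055,-0.038,0],"twist": [0,0,-11]},
    {"travel": [0.095,-0.066,0],"twist": [0,0,-18]},
    {"travel": [0.135,-0.093,0],"twist": [0,0,-26]},
    {"travel": [0.175,-0.121,0],"twist": [0,0,-34]},
    {"travel": [0.215,-0.149,0],"twist": [0,0,-42]},
    {"travel": [0.255,-0.176,0],"twist": [0,0,-50]},
    {"travel": [0.29,-0.2,0],"twist": [0,0,-57]},
    {"travel": [0.315,-0.218,0],"twist": [0,0,-62]},
    {"travel": [0.325,-0.225,0],"twist": [0,0,-63.7]}
  ],
  "force": 60
}}

```text
invalid input at $.commands[0]: expected keys travel, twist, claw
```

Request:
{"name": "apply_moves", "arguments": {
  "commands": [
    {"travel": [0.02,-0.014,0],"twist": [0,0,-4],"claw": 0.07},
    {"travel": [0.055,-0.038,0],"twist": [0,0,-11],"claw": 0.07},
    {"travel": [0.095,-0.066,0],"twist": [0,0,-18],"claw": 0.07},
    {"travel": [0.135,-0.093,0],"twist": [0,0,-26],"claw": 0.07},
    {"travel": [0.175,-0.121,0],"twist": [0,0,-34],"claw": 0.07},
    {"travel": [0.215,-0.149,0],"twist": [0,0,-42],"claw": 0.07},
    {"travel": [0.255,-0.176,0],"twist": [0,0,-50],"claw": 0.07},
    {"travel": [0.29,-0.2,0],"twist": [0,0,-57],"claw": 0.07},
    {"travel": [0.315,-0.218,0],"twist": [0,0,-62],"claw": 0.07},
    {"travel": [0.325,-0.225,0],"twist": [0,0,-63.7],"claw": 0.07}
  ],
  "force": 60
}}

```text
clock: 1.1
position: [0.4697, -0.2117, 0.2313]
tool_rot: [3.141, -0.001, 1.577]
force: [-0.8, 0.2, 0.1]
grip_width: 0.0701
```

Request:
{"name": "apply_moves", "arguments": {
  "commands": [
    {"travel": [0.02,0.011,0],"twist": [0,0,0],"claw": 0.07},
    {"travel": [0.055,0.03,0],"twist": [0,0,0],"claw": 0.07},
    {"travel": [0.095,0.053,0],"twist": [0,0,0],"claw": 0.07},
    {"travel": [0.135,0.075,0],"twist": [0,0,0],"claw": 0.07},
    {"travel": [0.175,0.097,0],"twist": [0,0,0],"claw": 0.07},
    {"travel": [0.215,0.12,0],"twist": [0,0,0],"claw": 0.07},
    {"travel": [0.25,0.139,0.02],"twist": [0,0,0],"claw": 0.07},
    {"travel": [0.28,0.156,0.04],"twist": [0,0,0],"claw": 0.07},
    {"travel": [0.298,0.166,0.05],"twist": [0,0,0],"claw": 0.07},
    {"travel": [0.304,0.169,0.055],"twist": [0,0,0],"claw": 0.07}
  ]
}}

```text
clock: 2.1
position: [0.6376, 0.091, 0.1746]
tool_rot: [-3.14, -0.0, 1.572]
force: [0.5, -1.1, 0.0]
grip_width: 0.0699
```

Request:
{"name": "apply_moves", "arguments": {
  "commands": [
    {"travel": [0,0,0],"twist": [0,0,0],"claw": 0.07},
    {"travel": [0,0,0],"twist": [0,0,0],"claw": 0.07},
    {"travel": [0,0,0],"twist": [0,0,0],"claw": 0.07}
  ]
}}

```text
clock: 2.4
position: [0.6377, 0.0876, 0.1771]
tool_rot: [3.141, 0.001, 1.569]
force: [-0.2, 0.4, -0.0]
grip_width: 0.0702
```

Request:
{"name": "apply_moves", "arguments": {
  "commands": [
    {"travel": [0.001,0,0.01],"twist": [0,0,0],"claw": 0.07},
    {"travel": [0.001,0,0.03],"twist": [0,0,0],"claw": 0.07},
    {"travel": [0.001,0,0.055],"twist": [0,0,0],"claw": 0.07},
    {"travel": [0.001,0,0.08],"twist": [0,0,0],"claw": 0.07},
    {"travel": [0.001,0,0.105],"twist": [0,0,0],"claw": 0.07},
    {"travel": [0.001,0,0.122],"twist": [0,0,0],"claw": 0.07},
    {"travel": [0.001,0,0.131],"twist": [0,0,0],"claw": 0.07},
    {"travel": [0.001,0,0.134],"twist": [0,0,0],"claw": 0.07},
    {"travel": [0.001,0,0.134],"twist": [0,0,0],"claw": 0.07},
    {"travel": [0.001,0,0.134],"twist": [0,0,0],"claw": 0.07}
  ]
}}

```text
clock: 3.4
position: [0.6382, 0.0903, 0.0432]
tool_rot: [3.14, -0.0, 1.57]
force: [-0.1, -0.7, -0.5]
grip_width: 0.0701
```

```bash
cat > look.py <<'E'
import sys
from h import *
from workcell import bot
ims=[]
for n in("scene","top"):
    f=bot.grab_frame(n); np.savez(f"{n}_{sys.argv[1]}.npz",**{k:np.array(v) for k,v in f.items()})
    im=f['frame']; c=im[130:300,160:400] if n=="scene" else im[90:260,140:380]
    ims.append(cv2.resize(c,None,fx=1.66,fy=1.66,interpolation=cv2.INTER_CUBIC))
cv2.imwrite(f"pics/{sys.argv[1]}.png",np.hstack(ims))
s=bot.observe();print(np.round(s['position'],4),s['grip_width'],np.round(s['force'],2))
E
python3 look.py d1
```

```text
[0.6381 0.0903 0.0432] 0.06993349649640364 [-0.68 -0.5  -0.36]
```

View pics/d1.png

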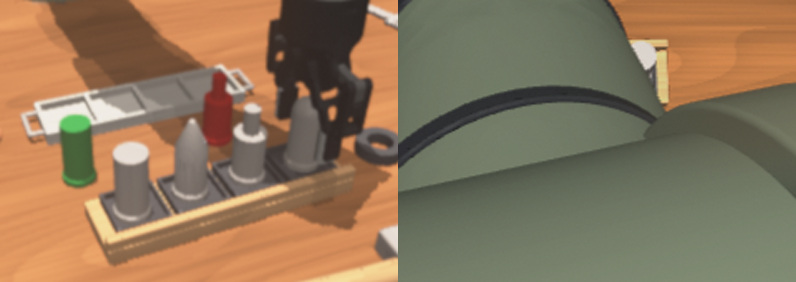

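The scene view shows the fingers straddling the domed punch at about (305,130) in the crop, clear of its neighbours and the rail. Next I close the fingers.

Request:
{"name": "apply_moves", "arguments": {
  "commands": [
    {"travel": [0,0,0],"twist": [0,0,0],"claw": 0.05},
    {"travel": [0,0,0],"twist": [0,0,0],"claw": 0.04},
    {"travel": [0,0,0],"twist": [0,0,0],"claw": 0.034},
    {"travel": [0,0,0],"twist": [0,0,0],"claw": 0.028},
    {"travel": [0,0,0],"twist": [0,0,0],"claw": 0.02},
    {"travel": [0,0,0],"twist": [0,0,0],"claw": 0.02},
    {"travel": [0,0,0],"twist": [0,0,0],"claw": 0.02},
    {"travel": [0,0,0],"twist": [0,0,0],"claw": 0.02}
  ],
  "force": 60
}}

```text
clock: 4.3
position: [0.6375, 0.0903, 0.0426]
tool_rot: [-3.141, 0.0, 1.571]
force: [-2.9, -0.4, 7.6]
grip_width: 0.03
```

Request:
{"name": "apply_moves", "arguments": {
  "commands": [
    {"travel": [0,0,-0.003],"twist": [0,0,0],"claw": 0.02},
    {"travel": [0,0,-0.01],"twist": [0,0,0],"claw": 0.02},
    {"travel": [0,0,-0.022],"twist": [0,0,0],"claw": 0.02},
    {"travel": [0,0,-0.038],"twist": [0,0,0],"claw": 0.02},
    {"travel": [0,0,-0.056],"twist": [0,0,0],"claw": 0.02},
    {"travel": [0,0,-0.074],"twist": [0,0,0],"claw": 0.02},
    {"travel": [0,0,-0.09],"twist": [0,0,0],"claw": 0.02},
    {"travel": [0,0,-0.102],"twist": [0,0,0],"claw": 0.02},
    {"travel": [0,0,-0.108],"twist": [0,0,0],"claw": 0.02},
    {"travel": [0,0,-0.11],"twist": [0,0,0],"claw": 0.02}
  ]
}}

```text
clock: 5.3
position: [0.6377, 0.0902, 0.1529]
tool_rot: [3.141, -0.0, 1.57]
force: [-0.2, 0.6, -4.9]
grip_width: 0.0299
```

```bash
python3 look.py l1
```

```text
[0.6374 0.0902 0.152 ] 0.030187702640574007 [ 0.08 -0.16 -5.48]
```

View pics/l1.png

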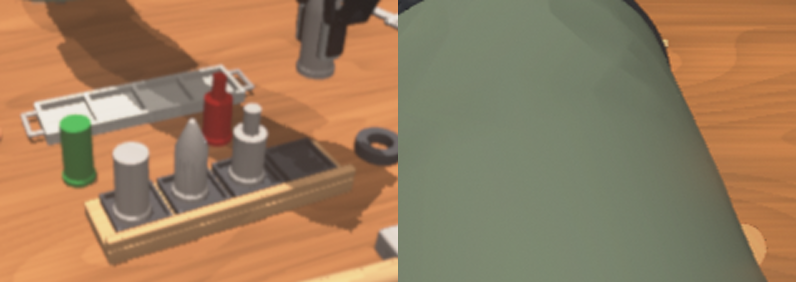

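Request:
{"name": "apply_moves", "arguments": {
  "commands": [
    {"travel": [-0.006,-0.005,0],"twist": [0,0,0],"claw": 0.02},
    {"travel": [-0.022,-0.02,0],"twist": [0,0,0],"claw": 0.02},
    {"travel": [-0.048,-0.043,0],"twist": [0,0,0],"claw": 0.02},
    {"travel": [-0.076,-0.069,0],"twist": [0,0,0],"claw": 0.02},
    {"travel": [-0.105,-0.095,0],"twist": [0,0,0],"claw": 0.02},
    {"travel": [-0.134,-0.121,0],"twist": [0,0,0],"claw": 0.02},
    {"travel": [-0.16,-0.145,0],"twist": [0,0,0],"claw": 0.02},
    {"travel": [-0.181,-0.164,0],"twist": [0,0,0],"claw": 0.02},
    {"travel": [-0.194,-0.176,0],"twist": [0,0,0],"claw": 0.02},
    {"travel": [-0.199,-0.18,0],"twist": [0,0,0],"claw": 0.02}
  ]
}}

```text
clock: 6.4
position: [0.4557, -0.1105, 0.152]
tool_rot: [-3.14, 0.001, 1.568]
force: [0.0, 0.1, -4.4]
grip_width: 0.0298
```

Request:
{"name": "apply_moves", "arguments": {
  "commands": [
    {"travel": [0,0,0.005],"twist": [0,0,0],"claw": 0.02},
    {"travel": [0,0,0.02],"twist": [0,0,0],"claw": 0.02},
    {"travel": [0,0,0.04],"twist": [0,0,0],"claw": 0.02},
    {"travel": [0,0,0.06],"twist": [0,0,0],"claw": 0.02},
    {"travel": [0,0,0.078],"twist": [0,0,0],"claw": 0.02},
    {"travel": [0,0,0.09],"twist": [0,0,0],"claw": 0.02},
    {"travel": [0,0,0.097],"twist": [0,0,0],"claw": 0.02},
    {"travel": [0,0,0.1],"twist": [0,0,0],"claw": 0.02},
    {"travel": [0,0,0.1],"twist": [0,0,0],"claw": 0.02}
  ]
}}

```text
clock: 7.3
position: [0.4578, -0.1085, 0.0523]
tool_rot: [3.142, -0.0, 1.571]
force: [-0.7, -0.5, -4.7]
grip_width: 0.0296
```

```bash
python3 look.py p1
```

```text
[ 0.4579 -0.1088  0.0528] 0.030032203644080917 [ 0.47  0.55 -4.96]
```

View pics/p1.png

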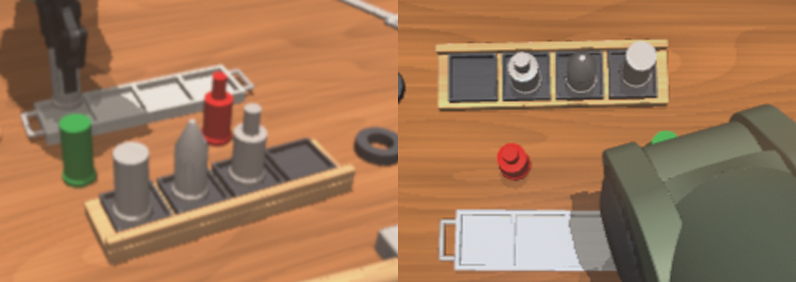

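The scene view shows the punch over the rightmost pocket, at crop px (66,95), with its foot inside the walls. Lowering slowly.

Request:
{"name": "apply_moves", "arguments": {
  "commands": [
    {"travel": [0,0,0.003],"twist": [0,0,0],"claw": 0.02},
    {"travel": [0,0,0.007],"twist": [0,0,0],"claw": 0.02},
    {"travel": [0,0,0.011],"twist": [0,0,0],"claw": 0.02},
    {"travel": [0,0,0.015],"twist": [0,0,0],"claw": 0.02},
    {"travel": [0,0,0.019],"twist": [0,0,0],"claw": 0.02},
    {"travel": [0,0,0.022],"twist": [0,0,0],"claw": 0.02},
    {"travel": [0,0,0.0235],"twist": [0,0,0],"claw": 0.02},
    {"travel": [0,0,0.0245],"twist": [0,0,0],"claw": 0.02}
  ]
}}

```text
clock: 8.2
position: [0.4576, -0.1087, 0.0276]
tool_rot: [-3.141, -0.0, 1.571]
force: [-0.2, 0.0, -5.0]
grip_width: 0.0298
```

Request:
{"name": "apply_moves", "arguments": {
  "commands": [
    {"travel": [0,0,0.0005],"twist": [0,0,0],"claw": 0.02},
    {"travel": [0,0,0.001],"twist": [0,0,0],"claw": 0.02},
    {"travel": [0,0,0.001],"twist": [0,0,0],"claw": 0.02}
  ]
}}

```text
clock: 8.5
position: [0.4576, -0.1087, 0.0275]
tool_rot: [3.141, 0.0, 1.571]
force: [-6.0, 2.2, 17.6]
grip_width: 0.03
```

Contact with the floor, so I release and rise.

Request:
{"name": "apply_moves", "arguments": {
  "commands": [
    {"travel": [0,0,-0.0005],"twist": [0,0,0],"claw": 0.034},
    {"travel": [0,0,-0.0005],"twist": [0,0,0],"claw": 0.045},
    {"travel": [0,0,-0.0005],"twist": [0,0,0],"claw": 0.06},
    {"travel": [0,0,-0.0005],"twist": [0,0,0],"claw": 0.06},
    {"travel": [0,0,-0.01],"twist": [0,0,0],"claw": 0.06},
    {"travel": [0,0,-0.035],"twist": [0,0,0],"claw": 0.06},
    {"travel": [0,0,-0.07],"twist": [0,0,0],"claw": 0.06},
    {"travel": [0,0,-0.105],"twist": [0,0,0],"claw": 0.06},
    {"travel": [0,0,-0.13],"twist": [0,0,0],"claw": 0.065},
    {"travel": [0,0,-0.14],"twist": [0,0,0],"claw": 0.07}
  ]
}}

```text
clock: 9.5
position: [0.4583, -0.1089, 0.1696]
tool_rot: [3.138, 0.001, 1.57]
force: [0.7, -0.0, -0.7]
grip_width: 0.0698
```

Request:
{"name": "apply_moves", "arguments": {
  "commands": [
    {"travel": [0.008,0.01,0],"twist": [0,0,0],"claw": 0.07},
    {"travel": [0.025,0.033,0],"twist": [0,0,0],"claw": 0.07},
    {"travel": [0.048,0.063,0],"twist": [0,0,0],"claw": 0.07},
    {"travel": [0.072,0.094,0],"twist": [0,0,0],"claw": 0.07},
    {"travel": [0.096,0.126,0],"twist": [0,0,0],"claw": 0.07},
    {"travel": [0.116,0.152,0],"twist": [0,0,0],"claw": 0.07},
    {"travel": [0.13,0.17,0],"twist": [0,0,0],"claw": 0.07},
    {"travel": [0.136,0.178,0],"twist": [0,0,0],"claw": 0.07},
    {"travel": [0.136,0.178,0],"twist": [0,0,0],"claw": 0.07},
    {"travel": [0.136,0.178,0],"twist": [0,0,0],"claw": 0.07}
  ]
}}

```text
clock: 10.5
position: [0.6348, 0.0267, 0.166]
tool_rot: [-3.14, 0.001, 1.57]
force: [-1.3, -0.0, -0.1]
grip_width: 0.0697
```

```bash
python3 look.py r2
```

```text
[0.6349 0.0262 0.1667] 0.0699577105292829 [-0.06 -0.26 -0.02]
```

View pics/r2.png

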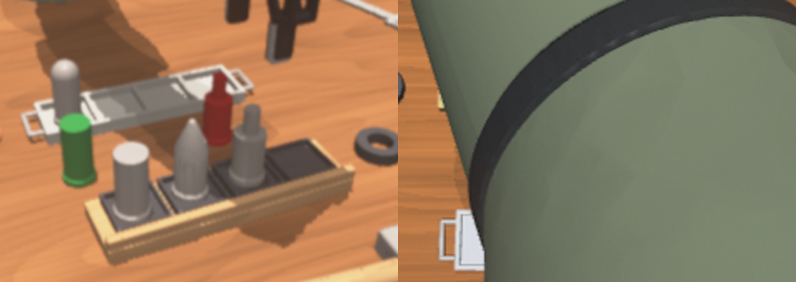

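The domed punch stands upright in the right pocket, at crop (65,90). Now I descend on the stepped one and grip.

Request:
{"name": "apply_moves", "arguments": {
  "commands": [
    {"travel": [0.001,0.001,0.01],"twist": [0,0,0],"claw": 0.07},
    {"travel": [0.001,0.001,0.03],"twist": [0,0,0],"claw": 0.07},
    {"travel": [0.001,0.001,0.055],"twist": [0,0,0],"claw": 0.07},
    {"travel": [0.001,0.001,0.08],"twist": [0,0,0],"claw": 0.07},
    {"travel": [0.001,0.001,0.102],"twist": [0,0,0],"claw": 0.07},
    {"travel": [0.001,0.001,0.117],"twist": [0,0,0],"claw": 0.07},
    {"travel": [0.001,0.001,0.123],"twist": [0,0,0],"claw": 0.07},
    {"travel": [0.001,0.001,0.124],"twist": [0,0,0],"claw": 0.07},
    {"travel": [0.001,0.001,0.124],"twist": [0,0,0],"claw": 0.07}
  ]
}}

```text
clock: 11.5
position: [0.637, 0.0282, 0.0434]
tool_rot: [3.141, -0.0, 1.57]
force: [0.4, 0.4, -0.6]
grip_width: 0.0701
```

Request:
{"name": "apply_moves", "arguments": {
  "commands": [
    {"travel": [0,0,0],"twist": [0,0,0],"claw": 0.05},
    {"travel": [0,0,0],"twist": [0,0,0],"claw": 0.04},
    {"travel": [0,0,0],"twist": [0,0,0],"claw": 0.034},
    {"travel": [0,0,0],"twist": [0,0,0],"claw": 0.028},
    {"travel": [0,0,0],"twist": [0,0,0],"claw": 0.02},
    {"travel": [0,0,0],"twist": [0,0,0],"claw": 0.02},
    {"travel": [0,0,0],"twist": [0,0,0],"claw": 0.02}
  ],
  "force": 60
}}

```text
clock: 12.2
position: [0.6369, 0.0282, 0.0434]
tool_rot: [3.141, 0.0, 1.57]
force: [-1.4, -0.5, 7.5]
grip_width: 0.031
```

```bash
python3 look.py g2
```

```text
[0.6369 0.0282 0.0435] 0.030396552702718457 [-0.7  -0.4   7.53]
```

View pics/g2.png

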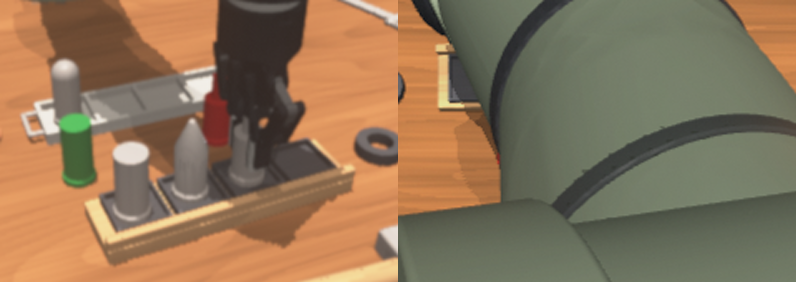

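The stepped punch is gripped at crop (248,150), and the red decoy behind it is untouched. Lift and carry.

Request:
{"name": "apply_moves", "arguments": {
  "commands": [
    {"travel": [0,0,-0.003],"twist": [0,0,0],"claw": 0.02},
    {"travel": [0,0,-0.01],"twist": [0,0,0],"claw": 0.02},
    {"travel": [0,0,-0.022],"twist": [0,0,0],"claw": 0.02},
    {"travel": [0,0,-0.038],"twist": [0,0,0],"claw": 0.02},
    {"travel": [0,0,-0.056],"twist": [0,0,0],"claw": 0.02},
    {"travel": [0,0,-0.074],"twist": [0,0,0],"claw": 0.02},
    {"travel": [0,0,-0.09],"twist": [0,0,0],"claw": 0.02},
    {"travel": [0,0,-0.102],"twist": [0,0,0],"claw": 0.02},
    {"travel": [0,0,-0.108],"twist": [0,0,0],"claw": 0.02},
    {"travel": [0,0,-0.11],"twist": [0,0,0],"claw": 0.02}
  ]
}}

```text
clock: 13.3
position: [0.6367, 0.0283, 0.1534]
tool_rot: [3.141, -0.0, 1.57]
force: [-0.1, -0.9, -3.9]
grip_width: 0.0305
```

Request:
{"name": "apply_moves", "arguments": {
  "commands": [
    {"travel": [-0.002,-0.005,0],"twist": [0,0,0],"claw": 0.02},
    {"travel": [-0.009,-0.02,0],"twist": [0,0,0],"claw": 0.02},
    {"travel": [-0.018,-0.043,0],"twist": [0,0,0],"claw": 0.02},
    {"travel": [-0.029,-0.069,0],"twist": [0,0,0],"claw": 0.02},
    {"travel": [-0.04,-0.095,0],"twist": [0,0,0],"claw": 0.02},
    {"travel": [-0.051,-0.121,0],"twist": [0,0,0],"claw": 0.02},
    {"travel": [-0.062,-0.145,0],"twist": [0,0,0],"claw": 0.02},
    {"travel": [-0.07,-0.164,0],"twist": [0,0,0],"claw": 0.02},
    {"travel": [-0.075,-0.175,0],"twist": [0,0,0],"claw": 0.02},
    {"travel": [-0.0765,-0.179,0],"twist": [0,0,0],"claw": 0.02}
  ]
}}

```text
clock: 14.3
position: [0.4566, -0.0488, 0.1526]
tool_rot: [-3.141, 0.0, 1.57]
force: [0.2, 0.2, -4.5]
grip_width: 0.0304
```

Request:
{"name": "apply_moves", "arguments": {
  "commands": [
    {"travel": [0,0,0.005],"twist": [0,0,0],"claw": 0.02},
    {"travel": [0,0,0.02],"twist": [0,0,0],"claw": 0.02},
    {"travel": [0,0,0.04],"twist": [0,0,0],"claw": 0.02},
    {"travel": [0,0,0.06],"twist": [0,0,0],"claw": 0.02},
    {"travel": [0,0,0.078],"twist": [0,0,0],"claw": 0.02},
    {"travel": [0,0,0.09],"twist": [0,0,0],"claw": 0.02},
    {"travel": [0,0,0.097],"twist": [0,0,0],"claw": 0.02},
    {"travel": [0,0,0.1],"twist": [0,0,0],"claw": 0.02},
    {"travel": [0,0,0.1],"twist": [0,0,0],"claw": 0.02}
  ]
}}

```text
clock: 15.2
position: [0.4578, -0.048, 0.0528]
tool_rot: [3.141, -0.0, 1.571]
force: [0.2, -0.4, -3.8]
grip_width: 0.0305
```

```bash
python3 look.py p2
```

```text
[ 0.458  -0.0482  0.0533] 0.03040778455279624 [-0.55 -0.37 -3.34]
```

View pics/p2.png

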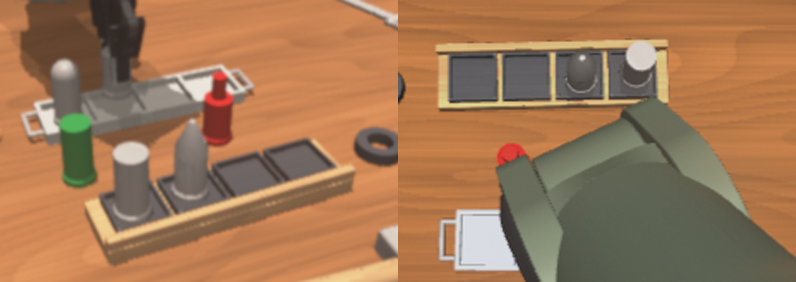

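The stepped punch is over the second pocket from the right, at crop (117,90). Lower it.

Request:
{"name": "apply_moves", "arguments": {
  "commands": [
    {"travel": [0,0,0.003],"twist": [0,0,0],"claw": 0.02},
    {"travel": [0,0,0.007],"twist": [0,0,0],"claw": 0.02},
    {"travel": [0,0,0.011],"twist": [0,0,0],"claw": 0.02},
    {"travel": [0,0,0.015],"twist": [0,0,0],"claw": 0.02},
    {"travel": [0,0,0.019],"twist": [0,0,0],"claw": 0.02},
    {"travel": [0,0,0.022],"twist": [0,0,0],"claw": 0.02},
    {"travel": [0,0,0.0235],"twist": [0,0,0],"claw": 0.02},
    {"travel": [0,0,0.0245],"twist": [0,0,0],"claw": 0.02},
    {"travel": [0,0,0.025],"twist": [0,0,0],"claw": 0.02}
  ]
}}

```text
clock: 16.2
position: [0.4576, -0.0482, 0.0283]
tool_rot: [3.141, 0.0, 1.571]
force: [-6.2, 0.9, 28.0]
grip_width: 0.0305
```

Request:
{"name": "apply_moves", "arguments": {
  "commands": [
    {"travel": [0,0,-0.001],"twist": [0,0,0],"claw": 0.034},
    {"travel": [0,0,-0.001],"twist": [0,0,0],"claw": 0.045},
    {"travel": [0,0,-0.001],"twist": [0,0,0],"claw": 0.06},
    {"travel": [0,0,-0.001],"twist": [0,0,0],"claw": 0.06},
    {"travel": [0,0,-0.01],"twist": [0,0,0],"claw": 0.06},
    {"travel": [0,0,-0.035],"twist": [0,0,0],"claw": 0.06},
    {"travel": [0,0,-0.07],"twist": [0,0,0],"claw": 0.06},
    {"travel": [0,0,-0.105],"twist": [0,0,0],"claw": 0.06},
    {"travel": [0,0,-0.13],"twist": [0,0,0],"claw": 0.065},
    {"travel": [0,0,-0.139],"twist": [0,0,0],"claw": 0.07}
  ]
}}

```text
clock: 17.2
position: [0.4584, -0.0483, 0.1696]
tool_rot: [3.138, 0.001, 1.57]
force: [0.7, 0.9, -1.5]
grip_width: 0.07
```

Request:
{"name": "apply_moves", "arguments": {
  "commands": [
    {"travel": [0.001,0.01,0],"twist": [0,0,0],"claw": 0.07},
    {"travel": [0.003,0.033,0],"twist": [0,0,0],"claw": 0.07},
    {"travel": [0.005,0.063,0],"twist": [0,0,0],"claw": 0.07},
    {"travel": [0.008,0.094,0],"twist": [0,0,0],"claw": 0.07},
    {"travel": [0.01,0.126,0],"twist": [0,0,0],"claw": 0.07},
    {"travel": [0.012,0.152,0],"twist": [0,0,0],"claw": 0.07},
    {"travel": [0.014,0.172,0],"twist": [0,0,0],"claw": 0.07},
    {"travel": [0.014,0.181,0],"twist": [0,0,0],"claw": 0.07},
    {"travel": [0.014,0.181,0],"twist": [0,0,0],"claw": 0.07},
    {"travel": [0.014,0.181,0],"twist": [0,0,0],"claw": 0.07}
  ]
}}

```text
clock: 18.2
position: [0.6378, -0.0343, 0.166]
tool_rot: [-3.14, 0.0, 1.571]
force: [-0.5, 0.8, -0.7]
grip_width: 0.0699
```

```bash
python3 look.py r3
```

```text
[ 0.6378 -0.0345  0.1666] 0.07018060393766731 [ 0.52 -0.06 -0.4 ]
```

View pics/r3.png

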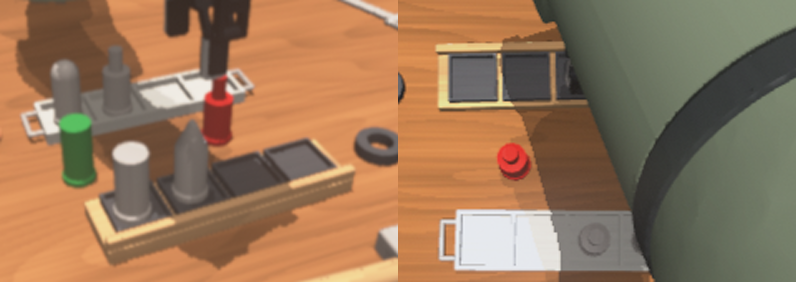

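The domed and stepped punches stand upright in their pockets at crop (65,90) and (116,85). Next is the pointed one.

Request:
{"name": "apply_moves", "arguments": {
  "commands": [
    {"travel": [0,0.001,0.01],"twist": [0,0,0],"claw": 0.07},
    {"travel": [0,0.001,0.03],"twist": [0,0,0],"claw": 0.07},
    {"travel": [0,0.001,0.055],"twist": [0,0,0],"claw": 0.07},
    {"travel": [0,0.001,0.08],"twist": [0,0,0],"claw": 0.07},
    {"travel": [0,0.001,0.102],"twist": [0,0,0],"claw": 0.07},
    {"travel": [0,0.001,0.117],"twist": [0,0,0],"claw": 0.07},
    {"travel": [0,0.001,0.123],"twist": [0,0,0],"claw": 0.07},
    {"travel": [0,0.001,0.124],"twist": [0,0,0],"claw": 0.07},
    {"travel": [0,0.001,0.124],"twist": [0,0,0],"claw": 0.07}
  ]
}}

```text
clock: 19.2
position: [0.64, -0.0343, 0.0435]
tool_rot: [3.141, -0.0, 1.57]
force: [-0.4, -0.5, 0.3]
grip_width: 0.0701
```

Request:
{"name": "apply_moves", "arguments": {
  "commands": [
    {"travel": [0,0,0],"twist": [0,0,0],"claw": 0.05},
    {"travel": [0,0,0],"twist": [0,0,0],"claw": 0.04},
    {"travel": [0,0,0],"twist": [0,0,0],"claw": 0.034},
    {"travel": [0,0,0],"twist": [0,0,0],"claw": 0.028},
    {"travel": [0,0,0],"twist": [0,0,0],"claw": 0.02},
    {"travel": [0,0,0],"twist": [0,0,0],"claw": 0.02},
    {"travel": [0,0,0],"twist": [0,0,0],"claw": 0.02}
  ],
  "force": 60
}}

```text
clock: 19.9
position: [0.6396, -0.0343, 0.0434]
tool_rot: [3.141, 0.0, 1.571]
force: [-3.7, -0.2, 8.2]
grip_width: 0.0304
```

```bash
python3 look.py g3
```

```text
[ 0.6396 -0.0343  0.0434] 0.030332615771696582 [-3.95 -1.24  8.75]
```

View pics/g3.png

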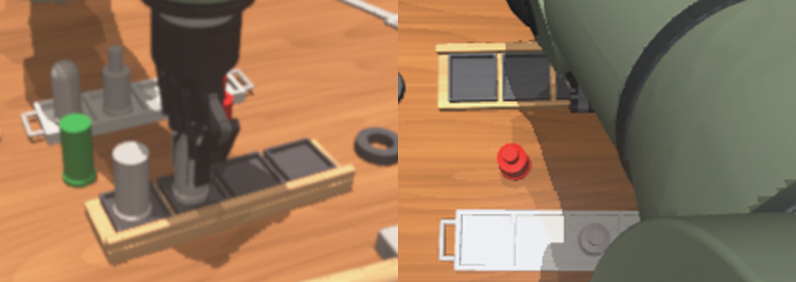

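The pointed punch is gripped upright at crop (190,170). Lift and carry.

Request:
{"name": "apply_moves", "arguments": {
  "commands": [
    {"travel": [0,0,-0.003],"twist": [0,0,0],"claw": 0.02},
    {"travel": [0,0,-0.01],"twist": [0,0,0],"claw": 0.02},
    {"travel": [0,0,-0.022],"twist": [0,0,0],"claw": 0.02},
    {"travel": [0,0,-0.038],"twist": [0,0,0],"claw": 0.02},
    {"travel": [0,0,-0.056],"twist": [0,0,0],"claw": 0.02},
    {"travel": [0,0,-0.074],"twist": [0,0,0],"claw": 0.02},
    {"travel": [0,0,-0.09],"twist": [0,0,0],"claw": 0.02},
    {"travel": [0,0,-0.102],"twist": [0,0,0],"claw": 0.02},
    {"travel": [0,0,-0.108],"twist": [0,0,0],"claw": 0.02},
    {"travel": [0,0,-0.11],"twist": [0,0,0],"claw": 0.02}
  ]
}}

```text
clock: 21.0
position: [0.6397, -0.0343, 0.1534]
tool_rot: [3.141, 0.0, 1.57]
force: [-0.1, -0.8, -3.1]
grip_width: 0.0303
```

Request:
{"name": "apply_moves", "arguments": {
  "commands": [
    {"travel": [0.001,-0.005,0],"twist": [0,0,0],"claw": 0.02},
    {"travel": [0.005,-0.02,0],"twist": [0,0,0],"claw": 0.02},
    {"travel": [0.011,-0.043,0],"twist": [0,0,0],"claw": 0.02},
    {"travel": [0.018,-0.069,0],"twist": [0,0,0],"claw": 0.02},
    {"travel": [0.024,-0.095,0],"twist": [0,0,0],"claw": 0.02},
    {"travel": [0.031,-0.121,0],"twist": [0,0,0],"claw": 0.02},
    {"travel": [0.037,-0.146,0],"twist": [0,0,0],"claw": 0.02},
    {"travel": [0.042,-0.166,0],"twist": [0,0,0],"claw": 0.02},
    {"travel": [0.045,-0.177,0],"twist": [0,0,0],"claw": 0.02},
    {"travel": [0.046,-0.182,0],"twist": [0,0,0],"claw": 0.02}
  ]
}}

```text
clock: 22.0
position: [0.4568, 0.0119, 0.1527]
tool_rot: [-3.141, 0.0, 1.571]
force: [0.8, -0.5, -4.1]
grip_width: 0.0303
```

Request:
{"name": "apply_moves", "arguments": {
  "commands": [
    {"travel": [0,0,0.005],"twist": [0,0,0],"claw": 0.02},
    {"travel": [0,0,0.02],"twist": [0,0,0],"claw": 0.02},
    {"travel": [0,0,0.04],"twist": [0,0,0],"claw": 0.02},
    {"travel": [0,0,0.06],"twist": [0,0,0],"claw": 0.02},
    {"travel": [0,0,0.078],"twist": [0,0,0],"claw": 0.02},
    {"travel": [0,0,0.09],"twist": [0,0,0],"claw": 0.02},
    {"travel": [0,0,0.097],"twist": [0,0,0],"claw": 0.02},
    {"travel": [0,0,0.1],"twist": [0,0,0],"claw": 0.02},
    {"travel": [0,0,0.1],"twist": [0,0,0],"claw": 0.02}
  ]
}}

```text
clock: 22.9
position: [0.4578, 0.0118, 0.0528]
tool_rot: [3.142, -0.0, 1.571]
force: [-0.2, -1.0, -4.6]
grip_width: 0.0304
```

```bash
python3 look.py p3
```

```text
[0.458  0.0118 0.0533] 0.030441423394038766 [-0.37  0.87 -2.78]
```

View pics/p3.png

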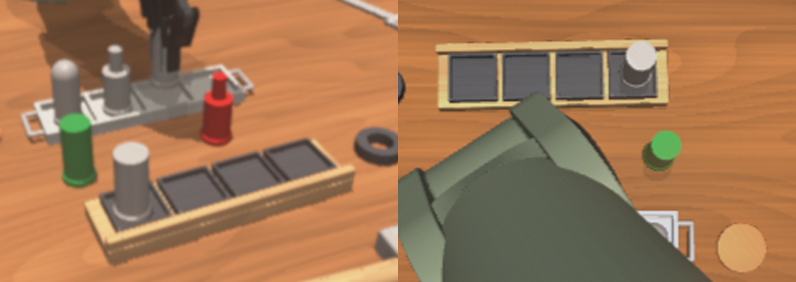

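The pointed punch is over the third pocket from the right, at crop (165,80). Lower it, then release.

Request:
{"name": "apply_moves", "arguments": {
  "commands": [
    {"travel": [0,0,0.003],"twist": [0,0,0],"claw": 0.02},
    {"travel": [0,0,0.007],"twist": [0,0,0],"claw": 0.02},
    {"travel": [0,0,0.011],"twist": [0,0,0],"claw": 0.02},
    {"travel": [0,0,0.015],"twist": [0,0,0],"claw": 0.02},
    {"travel": [0,0,0.019],"twist": [0,0,0],"claw": 0.02},
    {"travel": [0,0,0.022],"twist": [0,0,0],"claw": 0.02},
    {"travel": [0,0,0.0235],"twist": [0,0,0],"claw": 0.02},
    {"travel": [0,0,0.0243],"twist": [0,0,0],"claw": 0.02},
    {"travel": [0,0,0.0246],"twist": [0,0,0],"claw": 0.02}
  ]
}}

```text
clock: 23.9
position: [0.4575, 0.0118, 0.0284]
tool_rot: [-3.141, 0.0, 1.571]
force: [-4.7, -0.1, 9.5]
grip_width: 0.0306
```

Request:
{"name": "apply_moves", "arguments": {
  "commands": [
    {"travel": [0,0,-0.0005],"twist": [0,0,0],"claw": 0.034},
    {"travel": [0,0,-0.0005],"twist": [0,0,0],"claw": 0.045},
    {"travel": [0,0,-0.0005],"twist": [0,0,0],"claw": 0.06},
    {"travel": [0,0,-0.0005],"twist": [0,0,0],"claw": 0.06},
    {"travel": [0,0,-0.01],"twist": [0,0,0],"claw": 0.06},
    {"travel": [0,0,-0.035],"twist": [0,0,0],"claw": 0.06},
    {"travel": [0,0,-0.07],"twist": [0,0,0],"claw": 0.06},
    {"travel": [0,0,-0.105],"twist": [0,0,0],"claw": 0.06},
    {"travel": [0,0,-0.13],"twist": [0,0,0],"claw": 0.065},
    {"travel": [0,0,-0.1385],"twist": [0,0,0],"claw": 0.07}
  ]
}}

```text
clock: 24.9
position: [0.4584, 0.0118, 0.1696]
tool_rot: [3.138, 0.0, 1.57]
force: [-0.8, -0.1, -0.6]
grip_width: 0.0701
```

Request:
{"name": "apply_moves", "arguments": {
  "commands": [
    {"travel": [-0.006,0.01,0],"twist": [0,0,0],"claw": 0.07},
    {"travel": [-0.019,0.033,0],"twist": [0,0,0],"claw": 0.07},
    {"travel": [-0.036,0.063,0],"twist": [0,0,0],"claw": 0.07},
    {"travel": [-0.055,0.096,0],"twist": [0,0,0],"claw": 0.07},
    {"travel": [-0.074,0.129,0],"twist": [0,0,0],"claw": 0.07},
    {"travel": [-0.091,0.158,0],"twist": [0,0,0],"claw": 0.07},
    {"travel": [-0.103,0.179,0],"twist": [0,0,0],"claw": 0.07},
    {"travel": [-0.108,0.188,0],"twist": [0,0,0],"claw": 0.07},
    {"travel": [-0.108,0.188,0],"twist": [0,0,0],"claw": 0.07},
    {"travel": [-0.108,0.188,0],"twist": [0,0,0],"claw": 0.07}
  ]
}}

```text
clock: 25.9
position: [0.6447, -0.0956, 0.1659]
tool_rot: [-3.14, -0.0, 1.571]
force: [0.2, 0.1, -0.0]
grip_width: 0.0699
```

```bash
python3 look.py r4
```

```text
[ 0.6448 -0.0956  0.1666] 0.0699783586177164 [-0.8  -1.3   0.12]
```

View pics/r4.png

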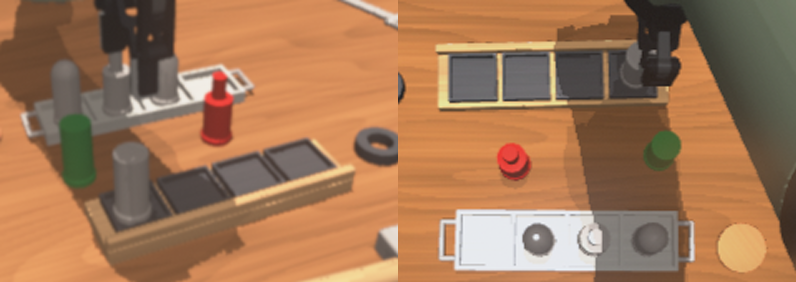

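The three placed punches stand upright in their pockets, at right-crop (538,240), (592,240) and (650,240). Now the flat-faced punch.

Request:
{"name": "apply_moves", "arguments": {
  "commands": [
    {"travel": [-0.0005,0,0.01],"twist": [0,0,0],"claw": 0.07},
    {"travel": [-0.0005,0,0.03],"twist": [0,0,0],"claw": 0.07},
    {"travel": [-0.0005,0,0.055],"twist": [0,0,0],"claw": 0.07},
    {"travel": [-0.0005,0,0.08],"twist": [0,0,0],"claw": 0.07},
    {"travel": [-0.0005,0,0.102],"twist": [0,0,0],"claw": 0.07},
    {"travel": [-0.0005,0,0.117],"twist": [0,0,0],"claw": 0.07},
    {"travel": [-0.0005,0,0.123],"twist": [0,0,0],"claw": 0.07},
    {"travel": [-0.0005,0,0.124],"twist": [0,0,0],"claw": 0.07},
    {"travel": [-0.0005,0,0.124],"twist": [0,0,0],"claw": 0.07}
  ]
}}

```text
clock: 26.9
position: [0.6459, -0.0967, 0.0434]
tool_rot: [3.141, 0.0, 1.571]
force: [0.1, -0.3, -0.1]
grip_width: 0.0699
```

Request:
{"name": "apply_moves", "arguments": {
  "commands": [
    {"travel": [0,0,0],"twist": [0,0,0],"claw": 0.05},
    {"travel": [0,0,0],"twist": [0,0,0],"claw": 0.04},
    {"travel": [0,0,0],"twist": [0,0,0],"claw": 0.034},
    {"travel": [0,0,0],"twist": [0,0,0],"claw": 0.028},
    {"travel": [0,0,0],"twist": [0,0,0],"claw": 0.02},
    {"travel": [0,0,0],"twist": [0,0,0],"claw": 0.02},
    {"travel": [0,0,0],"twist": [0,0,0],"claw": 0.02}
  ],
  "force": 60
}}

```text
clock: 27.6
position: [0.6457, -0.0968, 0.0433]
tool_rot: [3.141, 0.0, 1.57]
force: [-2.2, -0.5, 7.2]
grip_width: 0.0309
```

```bash
python3 look.py g4
```

```text
[ 0.6457 -0.0968  0.0433] 0.030895688110415084 [-3.5  -0.97  7.31]
```

View pics/g4.png

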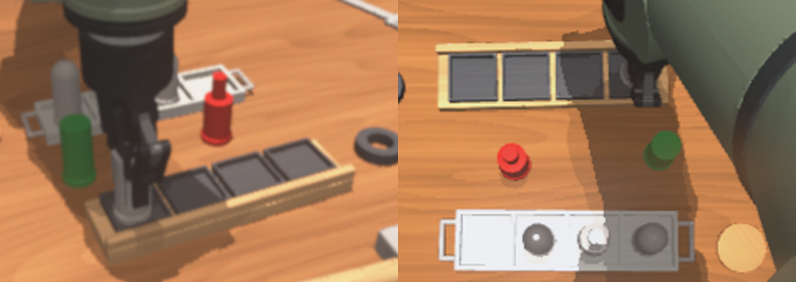

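The flat punch is gripped at crop (133,185). Carry it to the left pocket.

Request:
{"name": "apply_moves", "arguments": {
  "commands": [
    {"travel": [0,0,-0.003],"twist": [0,0,0],"claw": 0.02},
    {"travel": [0,0,-0.01],"twist": [0,0,0],"claw": 0.02},
    {"travel": [0,0,-0.022],"twist": [0,0,0],"claw": 0.02},
    {"travel": [0,0,-0.038],"twist": [0,0,0],"claw": 0.02},
    {"travel": [0,0,-0.056],"twist": [0,0,0],"claw": 0.02},
    {"travel": [0,0,-0.074],"twist": [0,0,0],"claw": 0.02},
    {"travel": [0,0,-0.09],"twist": [0,0,0],"claw": 0.02},
    {"travel": [0,0,-0.102],"twist": [0,0,0],"claw": 0.02},
    {"travel": [0,0,-0.108],"twist": [0,0,0],"claw": 0.02},
    {"travel": [0,0,-0.11],"twist": [0,0,0],"claw": 0.02}
  ]
}}

```text
clock: 28.7
position: [0.6457, -0.0968, 0.1533]
tool_rot: [3.141, 0.0, 1.57]
force: [-0.2, 0.4, -3.8]
grip_width: 0.031
```

Request:
{"name": "apply_moves", "arguments": {
  "commands": [
    {"travel": [0.005,-0.005,0],"twist": [0,0,0],"claw": 0.02},
    {"travel": [0.018,-0.02,0],"twist": [0,0,0],"claw": 0.02},
    {"travel": [0.039,-0.043,0],"twist": [0,0,0],"claw": 0.02},
    {"travel": [0.063,-0.07,0],"twist": [0,0,0],"claw": 0.02},
    {"travel": [0.088,-0.098,0],"twist": [0,0,0],"claw": 0.02},
    {"travel": [0.112,-0.125,0],"twist": [0,0,0],"claw": 0.02},
    {"travel": [0.135,-0.151,0],"twist": [0,0,0],"claw": 0.02},
    {"travel": [0.154,-0.172,0],"twist": [0,0,0],"claw": 0.02},
    {"travel": [0.165,-0.184,0],"twist": [0,0,0],"claw": 0.02},
    {"travel": [0.1685,-0.188,0],"twist": [0,0,0],"claw": 0.02}
  ]
}}

```text
clock: 29.7
position: [0.4564, 0.0728, 0.1525]
tool_rot: [-3.141, 0.0, 1.572]
force: [-0.4, -0.5, -3.7]
grip_width: 0.0306
```

Request:
{"name": "apply_moves", "arguments": {
  "commands": [
    {"travel": [0,0,0.005],"twist": [0,0,0],"claw": 0.02},
    {"travel": [0,0,0.02],"twist": [0,0,0],"claw": 0.02},
    {"travel": [0,0,0.04],"twist": [0,0,0],"claw": 0.02},
    {"travel": [0,0,0.06],"twist": [0,0,0],"claw": 0.02},
    {"travel": [0,0,0.078],"twist": [0,0,0],"claw": 0.02},
    {"travel": [0,0,0.09],"twist": [0,0,0],"claw": 0.02},
    {"travel": [0,0,0.097],"twist": [0,0,0],"claw": 0.02},
    {"travel": [0,0,0.1],"twist": [0,0,0],"claw": 0.02},
    {"travel": [0,0,0.1],"twist": [0,0,0],"claw": 0.02}
  ]
}}

```text
clock: 30.6
position: [0.4578, 0.0717, 0.0527]
tool_rot: [3.142, 0.0, 1.57]
force: [0.0, 0.2, -3.9]
grip_width: 0.0307
```

```bash
python3 look.py p4
```

```text
[0.458  0.0718 0.0532] 0.030819069083531186 [-0.33  0.09 -3.45]
```

View pics/p4.png

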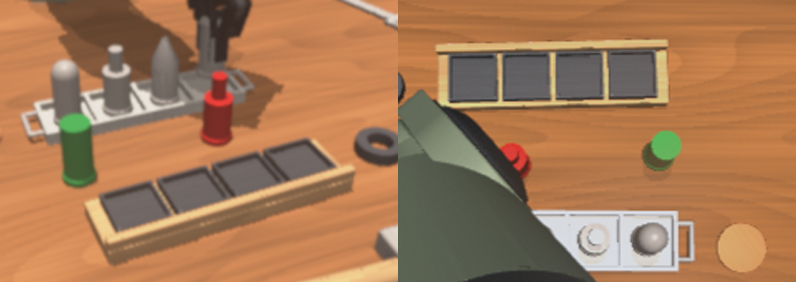

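The flat punch is over the left pocket, at crop (212,70). Lower it.

Request:
{"name": "apply_moves", "arguments": {
  "commands": [
    {"travel": [0,0,0.003],"twist": [0,0,0],"claw": 0.02},
    {"travel": [0,0,0.007],"twist": [0,0,0],"claw": 0.02},
    {"travel": [0,0,0.011],"twist": [0,0,0],"claw": 0.02},
    {"travel": [0,0,0.015],"twist": [0,0,0],"claw": 0.02},
    {"travel": [0,0,0.019],"twist": [0,0,0],"claw": 0.02},
    {"travel": [0,0,0.022],"twist": [0,0,0],"claw": 0.02},
    {"travel": [0,0,0.0235],"twist": [0,0,0],"claw": 0.02},
    {"travel": [0,0,0.0243],"twist": [0,0,0],"claw": 0.02},
    {"travel": [0,0,0.0246],"twist": [0,0,0],"claw": 0.02}
  ]
}}

```text
clock: 31.6
position: [0.4576, 0.0718, 0.0283]
tool_rot: [3.142, 0.0, 1.571]
force: [-3.7, -0.7, 6.9]
grip_width: 0.0307
```

Request:
{"name": "apply_moves", "arguments": {
  "commands": [
    {"travel": [0,0,-0.0003],"twist": [0,0,0],"claw": 0.034},
    {"travel": [0,0,-0.0003],"twist": [0,0,0],"claw": 0.045},
    {"travel": [0,0,-0.0003],"twist": [0,0,0],"claw": 0.06},
    {"travel": [0,0,-0.0003],"twist": [0,0,0],"claw": 0.06},
    {"travel": [0,0,-0.01],"twist": [0,0,0],"claw": 0.06},
    {"travel": [0,0,-0.035],"twist": [0,0,0],"claw": 0.06},
    {"travel": [0,0,-0.07],"twist": [0,0,0],"claw": 0.06},
    {"travel": [0,0,-0.105],"twist": [0,0,0],"claw": 0.06},
    {"travel": [0,0,-0.14],"twist": [0,0,0],"claw": 0.065},
    {"travel": [0,0,-0.17],"twist": [0,0,0],"claw": 0.07}
  ]
}}

```text
clock: 32.6
position: [0.4574, 0.0719, 0.2006]
tool_rot: [3.141, -0.0, 1.571]
force: [-0.3, -0.1, 0.2]
grip_width: 0.0702
```

Request:
{"name": "apply_moves", "arguments": {
  "commands": [
    {"travel": [-0.02,0.0,-0.01],"twist": [0,0,2],"claw": 0.07},
    {"travel": [-0.06,0,-0.02],"twist": [0,0,8],"claw": 0.07},
    {"travel": [-0.1,0,-0.02],"twist": [0,0,15],"claw": 0.07},
    {"travel": [-0.14,0,-0.02],"twist": [0,0,21],"claw": 0.07},
    {"travel": [-0.18,0,-0.02],"twist": [0,0,27],"claw": 0.07},
    {"travel": [-0.22,0,-0.02],"twist": [0,0,33],"claw": 0.07},
    {"travel": [-0.26,0,-0.02],"twist": [0,0,39],"claw": 0.07},
    {"travel": [-0.3,0,-0.02],"twist": [0,0,45],"claw": 0.07},
    {"travel": [-0.34,0,-0.02],"twist": [0,0,50],"claw": 0.07},
    {"travel": [-0.36,0,-0.02],"twist": [0,0,52],"claw": 0.07}
  ]
}}

```text
clock: 33.6
position: [0.4567, -0.2912, 0.2187]
tool_rot: [3.141, 0.0, 0.657]
force: [-0.0, 2.1, -0.1]
grip_width: 0.0697
```

```bash
python3 look.py e1; python3 - <<'E'
from h import *
f=load('top_e1.npz'); cv2.imwrite('pics/e1z.png',cv2.resize(f['frame'][190:265,150:330],None,fx=4,fy=4,interpolation=cv2.INTER_CUBIC))
E
```

```text
[ 0.4569 -0.2905  0.2184] 0.0699733087434212 [-0.02  0.52 -1.4 ]
```

View pics/e1.png

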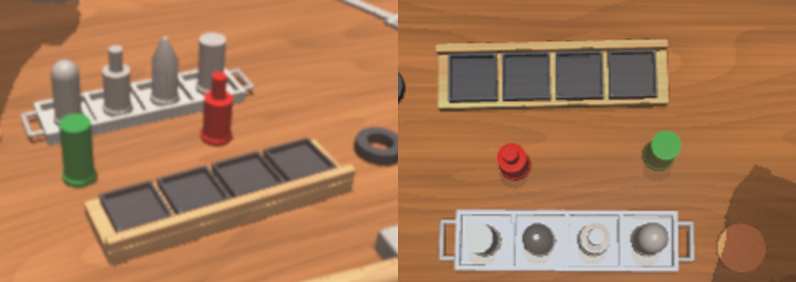

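View pics/e1z.png

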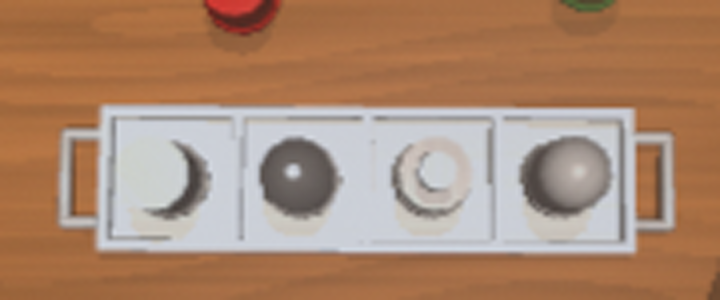

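```bash
python3 - <<'E'
from h import *
f=load('top_e1.npz');q=lambda U,V:((U+.5)/4-.5+150,(V+.5)/4-.5+190)
for n,p,z,t in[('a',(574,172),.068,-.09),('d',(437,170),.088,-.03),('c',(292,170),.09,.03),('b',(153,175),.076,.09)]:
    print(n,(ray(f,*q(*p),z)[:2]-[.4585,-.0185+t]).round(4))
a=ray(f,*q(98,105),.016);b=ray(f,*q(634,252),.016);print((a+b)/2,a-b)
E
```

```text
a [0.     0.0012]
d [-0.0001  0.0006]
c [-0.0002  0.001 ]
b [-0.0016  0.0003]
[ 0.45817731 -0.01742138  0.016     ] [0.06684039 0.24499339 0.        ]
```

All four are within 2 mm of their pocket centres and upright, and the arm is clear of everything. Handing in.

Request:
{"name": "apply_moves", "arguments": {
  "commands": [
    {"travel": [0,0,0],"twist": [0,0,0],"claw": 0.07},
    {"travel": [0,0,0],"twist": [0,0,0],"claw": 0.07},
    {"travel": [0,0,0],"twist": [0,0,0],"claw": 0.07}
  ]
}}

```text
clock: 34.0
position: [0.4578, -0.2871, 0.2183]
tool_rot: [-3.141, -0.0, 0.665]
force: [0.1, 0.3, 0.2]
grip_width: 0.07
```

```bash
python3 -c "
from workcell import bot
print(bot.job_done())"
```

```text
the job is handed in; nothing more can be done
None
```

All four punches are in the tray in reverse order, and I handed the job in at about 34 s of the 93 s allowed. From the robot's left, the rack held domed, stepped, pointed, flat; the tray now holds flat, pointed, stepped, domed.

**Position:** the final top view puts each punch axis within about 2 mm of its pocket centre, against the 14 mm allowed. Both views show them standing upright. I did not measure their heights; contact force at each set-down showed the foot on the floor.

**Clear of everything:** the arm is parked away from the tray and reads almost no contact force. The red and green decoys were not touched.

**Small disagreements:**
- The gripper read about 30–31 mm on the 32 mm bodies.
- Setting down the stepped punch briefly read 28 N at the wrist, harder than the other three (7–18 N) but well under the 120 N limit.

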